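Unclip the worn stone from the knife sharpening bed

ROBOT

A 6-joint arm with a two-finger parallel gripper is mounted at the origin on the work surface. World frame = base frame: x ahead of the robot, y to its left, z up, the work surface at z = 0. Lengths are in m, angles in rad, forces in N, time in s.
With the tool pointing down it reaches from about 0.325 to 0.775 m from the base axis. Payload 5.5 kg.
Tool frame: the origin (TCP) lies midway between the tips of the shut fingers; the grasp point (between the pads) lies 19 mm behind it; x points along the fingers, z is the direction in which the jaws open and shut, and the axes are right-handed (so a half turn about x gives the same grasp; the last joint's range is limited). The gripper opens to 88 mm and grips with 3 to 60 N. Pads are 20 mm wide; open, the fingers measure 115 mm over their backs; the gripper's body (75 mm by 178 mm) begins 61 mm behind the grasp point.
Start: joints at [-1.357, 0.091, 1.231, -0, 1.82, -0.057], TCP at [0.161, -0.578, 0.223] pointing down, gripper open.
Joint ranges: [-2.87, 2.87], [-0.86, 2.18], [0.17, 2.46], [-1.51, 4.65], [0.06, 2.69], [-2.65, 2.65]. Speed limits (rad/s): [2.57, 2.57, 3.01, 3.14, 3.14, 3.14].

INTERFACE

Orientations are given as a unit quaternion [w, x, y, z].
In Python, from bench import bot gives the robot as it stands. The module is installed in compiled form; this text tells all that it offers.
- The arm moves only by the tool apply_moves, never from a script. Its argument "motion" is a list of rows, each a list of 7 numbers: the shift along the tool's x, y, z in cm, then the turn, a rotation vector about the tool's x, y, z in rad, then the opening, from -1 (shut) to 1 (fully open). In form: [[dx, dy, dz, rx, ry, rz, fingers], ...]. A call has 1 to 5 rows; each row is the pose to reach, as a shift and turn from the pose commanded when the call began, along the tool's axes at that moment; what a row does not reach only later rows make up. A row lasts 1/12 s, in which the tool goes at most 41.7 mm and 7.16 degrees, less where a joint would pass 70% of its speed; a pose out of reach is approached as far as the arm can. A call with a gripper value outside its range is refused whole. The fingers move at their own pace and stop on an object; "force" is the grip in N (left out, the last holds). Time passes only in rows, so rows that repeat a pose let the fingers close. It gives the time, the measured TCP pose, the force and the opening at its end, in the units of the state.
- bot.read_state(): the state, without advancing time (a new reading comes with each control period).
- bot.camera(name): name is "side" or "top"; returns the picture (400x640x3 uint8, blue, green, red); there is no depth.
- bot.get_calibration(name): a dict with "vertical_fov" (degrees; the focal length in pixels is half the picture's height over the tangent of half this angle, whatever the lens; pixels are square), "cx", "cy" (the principal point, pixels), "dist_coeffs" ([k1, k2, p1, p2, k3] as OpenCV has them; the pictures are not rectified), "pose" (4x4, takes a point from camera to world coordinates). Camera axes: x right, y down, z forward; pixel columns grow to the right and rows downward; lengths in m; the calibration is good to about 2 mm. A picture is of the moment at which its call begins. get_calibration takes no time and is no camera call.
- bot.sign_off(): hands the job in, once; it reports no verdict.
The state is a dict: "clock": time; "q": joint angles; "joint_vel": joint speeds; "effort": joint torques, N m; "ee_pos": TCP position; "ee_rot": TCP orientation; "contact_force": force on the tool from outside, world axes, zero at the start; "moment": the same for the moment, N m; "width": finger opening in m.
Only numpy, scipy, OpenCV 4.12 (cv2) and the standard library are available. Lean on these libraries where they do the work, as an engineer would, in place of code of your own. Each camera call takes 0.05 s, during which the arm holds its last target. There are 200 camera calls.

TASK

Press the red mushroom stop fully down so that it latches, then pull the dark worn stone firmly along its rail, out of the open end of the sharpening bed, and lay it gently in the cardboard box, upright with the stone on top. Only when it lies there released, turn the red knob clockwise so that it pops back up. Leave the pale stone clipped in its rail and do not disturb the knife and the hammer.

Things in the scene. Friction and masses are not known exactly. Their poses are not given: they have to be found in the camera images.
- bed: fixed green bed, 210 x 250 mm, top face 50 mm above its origin (centre of underside, on the table). Two dark T-slot rails along its x axis at y = -60 and +60 mm, from x = -5 to +55 mm: lips (inner edges 18 mm off the centre line, tops 13 mm above the top face) hold a stone's foot down. Closed at +x, open at -x, flat in front. A ridge at x = 70 to 100 mm is 30 mm high.
- dark_stone: dark grey stone on an aluminium shoe, 0.28 kg, in either rail, at bed x = 0, axes as the bed. 100 mm long (x); foot 44 mm wide (y), 6 mm thick; above it a 28 mm wide block, z = 6 to 38 mm. Origin: centre of underside. Spring balls hold the foot: pulling to bed -x takes 8 to 16 N over the first 5 mm, then it slides, and can be lifted after 56 mm
- dark_stone_grip (a point): point to grip on the dark stone, on its centre line 29 mm above its underside; grip across y, 28 mm wide
- pale_stone: cream-coloured stone on an identical shoe, clipped in the other rail; it must stay there. Origin: centre of the underside.
- stop_box: fixed yellow box 84 x 84 x 55 mm that carries the red stop; origin: centre of its underside on the table. The stop's axis is vertical through its centre; a black collar 48 mm across rises 4 mm over the box.
- stop_top (a point): centre of the top of the red mushroom cap (40 mm across, 16 mm thick, 91 mm above the table when up, 82 mm when latched down; its underside is 16 mm lower than its top)
- stop_press (a joint): how far the cap is pressed: 0 = up, about 0.0095 m = latched down, 0.012 = end stop. Pressing takes up to about 5 N; once beyond about 10.5 mm it latches and stays down.
- stop_turn (a joint): turn of the cap, clockwise from above: 0 as found, end stop at 1.3 rad. About 0.5 rad frees the latch and the spring lifts the cap to 0 as soon as the grip lets it; it stays turned.
- carton: fixed open cardboard box, outside 220 (x) x 170 (y) x 50 mm high, walls and floor 4 mm; origin: centre of its underside on the table. Folded-out flaps along its long sides reach 15 mm further out.
- carton_in (a point): centre of the box's inner floor, axes as the box
- knife: kitchen knife lying flat, 295 mm long along its x axis (wooden handle to -x, 20 mm high); leave alone
- hammer: small hammer lying along its x axis, 220 mm long, head at +x; leave alone
Mind the look-alikes: they are no part of the job. There is more than one size of the stop_box; the job needs the smallest.

How it is judged:
By the outcome, as a careful person would: the job done as asked, in the order asked, and still so for the second after the job is handed in, with the robot touching nothing.
It also fails if it takes over 64 s, if anything falls off the work surface, if the arm or the gripper's body presses on something with over 40 N, if the wrist force passes 120 N, or if a joint passes its speed limit or range.

## Working session

There is one attempt and no reset: what is moved stays moved. The work goes in short steps, Python scripts to look and compute and a tool call to move; the robot and the scene stay as the last step left them, time stands still between calls to the robot, and variables do not carry over. Pictures are saved under pics/ and viewed, about 8 in all and at most 12, crops included, and the job is handed in when it is done.

Besides the shell and the picture viewer there is one more tool, called after "Request:" in YAML: its name, and indented under it one key for each argument. apply_moves: Moves the arm, as the interface text tells. Its arguments: {"type":"object","properties":{"motion":{"type":"array"},"force":{"type":"number"}},"required":["motion"]}

```bash
mkdir -p pics; python3 - <<'E'
from bench import bot
import cv2
for n in("top","side"):
    cv2.imwrite(f"pics/{n}0.png",bot.camera(n)); print(n,bot.get_calibration(n))
print(bot.read_state())
E
```

```text
top {'vertical_fov': 44.696835277253676, 'cx': 317.8850465709621, 'cy': 201.55102912566286, 'dist_coeffs': array([-0.07360459,  0.        ,  0.        ,  0.        ,  0.        ]), 'pose': array([[ 5.58304005e-04, -9.95974658e-01,  8.96335267e-02,
         4.56125408e-01],
       [-9.99814710e-01, -2.28063602e-03, -1.91139989e-02,
         5.88600524e-02],
       [ 1.92414799e-02, -8.96062470e-02, -9.95791387e-01,
         1.62810622e+00],
       [ 0.00000000e+00,  0.00000000e+00,  0.00000000e+00,
         1.00000000e+00]])}
side {'vertical_fov': 47.77382123470505, 'cx': 317.3757946351759, 'cy': 200.02352098997625, 'dist_coeffs': array([0.04189152, 0.        , 0.        , 0.        , 0.        ]), 'pose': array([[-0.77864313, -0.39098851,  0.49075744,  0.04119848],
       [-0.62741133,  0.49556786, -0.60063926,  0.70531288],
       [-0.00836057, -0.77559041, -0.63118113,  0.77758181],
       [ 0.        ,  0.        ,  0.        ,  1.        ]])}
{'clock': 0.1, 'q': array([-1.35672255e+00,  9.17670158e-02,  1.23173673e+00, -2.74247155e-05,
        1.81982722e+00, -5.66740882e-02]), 'joint_vel': array([-0.00128139, -0.00129825, -0.00067252,  0.0012947 , -0.00051434,
       -0.00043071]), 'effort': array([ 4.57967981e-03, -4.47856522e+01, -4.07568741e+01,  7.03306915e-02,
        2.83575692e-02, -1.11021056e-04]), 'ee_pos': array([ 0.16041814, -0.57787726,  0.22164611]), 'ee_rot': array([ 0.56243073,  0.42833871,  0.56337773, -0.42755487]), 'contact_force': array([ 0.2389056 ,  0.92372362, -0.15054824]), 'moment': array([0.02700125, 0.01251019, 0.04472579]), 'width': 0.08797438271794755}
```

View pics/top0.png

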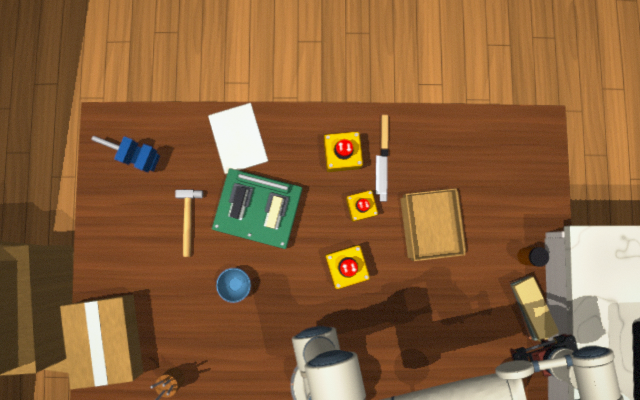

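View pics/side0.png

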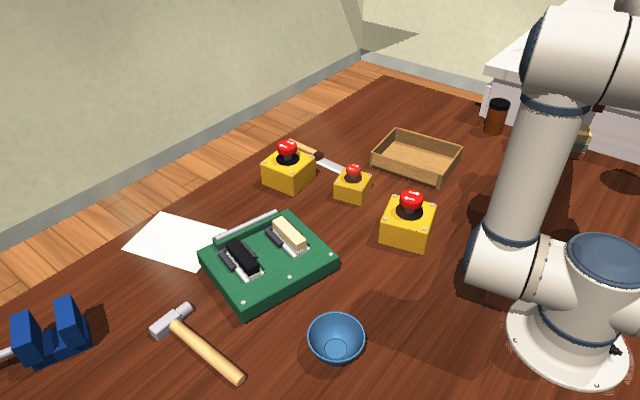

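The top view shows three look-alike stops at (344,150), (363,205) and (348,267); the smallest is the one at (363,205). The two stones are dark (239,202) and pale (275,211), and the carton is at (433,225). The knife lies at (382,160) and the hammer at (187,222). Next I'll take one close crop.

```bash
python3 - <<'E'
import cv2
t=cv2.imread("pics/top0.png")
a=cv2.resize(t[160:260,205:305],None,fx=5.8,fy=5.8,interpolation=cv2.INTER_CUBIC)
a=a[:580]
b=cv2.resize(t[170:270,340:475],(0,0),fx=5.8,fy=5.8,interpolation=cv2.INTER_CUBIC)
cv2.imwrite("pics/bed.png",a);cv2.imwrite("pics/cart.png",b)
E
```

```text
(no output)
```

View pics/bed.png

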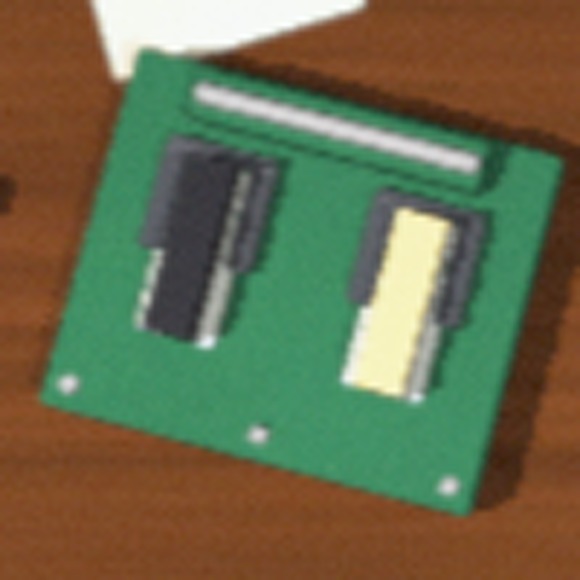

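View pics/cart.png

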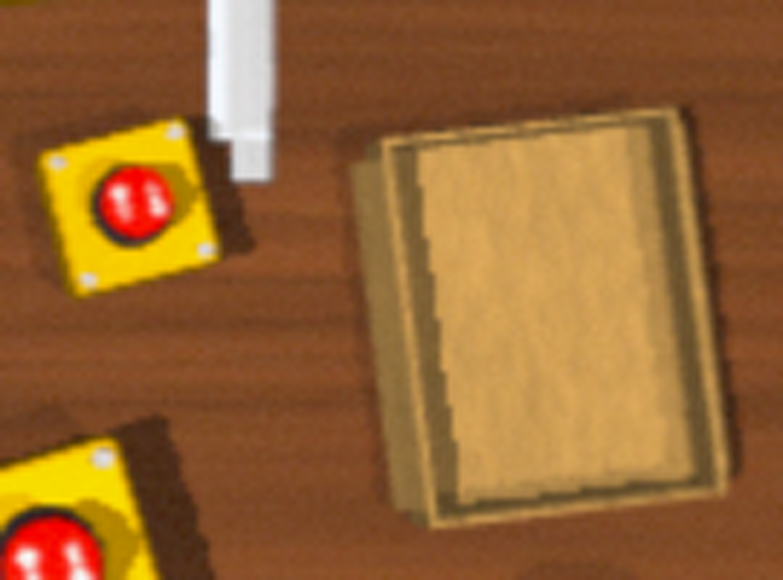

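```bash
cat > h.py <<'E'
import numpy as np, cv2
from bench import bot
def px2w(n,uv,z):
    c=bot.get_calibration(n); f=200/np.tan(np.radians(c["vertical_fov"]/2))
    K=np.array([[f,0,c["cx"]],[0,f,c["cy"]],[0,0,1]])
    p=cv2.undistortPoints(np.array(uv,float).reshape(-1,1,2),K,np.array(c["dist_coeffs"])).reshape(-1,2)
    P=np.array(c["pose"]); d=np.c_[p,np.ones(len(p))]@P[:3,:3].T; o=P[:3,3]
    return o+d*((z-o[2])/d[:,2])[:,None]
E
python3 - <<'E'
from h import *
def crop(uv,x0,y0): return (np.array(uv,float)+.5)/5.8-.5+[x0,y0]
def rect(name,uv,x0,y0,z):
    w=px2w("top",crop(uv,x0,y0),z)[:,:2]
    # order TL,TR,BR,BL ; TL->TR is -y dir, BL->TL is +x dir
    vx=(w[0]-w[3]+w[1]-w[2])/2; vy=(w[0]-w[1]+w[3]-w[2])/2
    print(name,"c",w.mean(0).round(4),"lx,ly",np.linalg.norm(vx).round(4),np.linalg.norm(vy).round(4),"yaw",np.degrees(np.arctan2(vx[1],vx[0])).round(2),np.degrees(np.arctan2(-vy[0],vy[1])).round(2))
    return w.mean(0)
b=rect("bed",[(140,48),(563,158),(470,515),(42,402)],205,160,.05)
d=rect("dark",[(180,152),(240,160),(198,343),(148,332)],205,160,.088)
p=rect("pale",[(397,205),(450,218),(408,395),(357,385)],205,160,.088)
print(d-p, np.linalg.norm(d-p))
rect("stop",[(40,155),(183,118),(218,260),(78,297)],340,170,.055)
print("cap",px2w("top",crop([(136,203)],340,170),.083))
rect("carton",[(383,140),(680,107),(728,495),(432,527)],340,170,.05)
s=bot.read_state()
from scipy.spatial.transform import Rotation as R
print(R.from_quat(np.array(s["ee_rot"])[[1,2,3,0]]).as_matrix().round(3))
E
```

```text
bed c [0.5773 0.2268] lx,ly 0.2065 0.2473 yaw -14.37 -14.56
dark c [0.5925 0.2842] lx,ly 0.1015 0.0307 yaw -10.64 -9.66
pale c [0.5631 0.1682] lx,ly 0.1002 0.0291 yaw -12.44 -12.37
[0.02937174 0.11606577] 0.11972452673044356
stop c [ 0.5857 -0.1148] lx,ly 0.0823 0.0825 yaw 14.02 14.74
cap [[ 0.58579639 -0.11510485  0.083     ]]
carton c [ 0.5249 -0.3567] lx,ly 0.2202 0.1711 yaw 6.12 6.15
[[-0.     0.964  0.267]
 [ 0.002  0.267 -0.964]
 [-1.     0.    -0.002]]
```

Measured sizes match the description: bed 207x247, carton 220x171, stop 82, and the stones are 120 mm apart. Now I'll move over the small stop with the fingers shut.

Request:
apply_moves:
  motion:
    - [0, 2.67, -1.66, 0, 0, 0, -1]
    - [0, 5.34, -3.33, 0, 0, 0, -1]
    - [0, 8.0, -5.0, 0, 0, 0, -1]
    - [0, 10.7, -6.66, 0, 0, 0, -1]
    - [0, 13.35, -8.32, 0, 0, 0, -1]
  force: 20

```text
clock: 0.52
ee_pos: [0.2675, -0.4609, 0.222]
ee_rot: [0.563, 0.428, 0.563, -0.428]
contact_force: [-0.4, -1.6, -0.2]
width: 0.0578
```

Request:
apply_moves:
  motion:
    - [0, 2.67, -1.66, 0, 0, 0, -1]
    - [0, 5.34, -3.33, 0, 0, 0, -1]
    - [0, 8.0, -5.0, 0, 0, 0, -1]
    - [0, 10.7, -6.66, 0, 0, 0, -1]
    - [0, 13.35, -8.32, 0, 0, 0, -1]

```text
clock: 0.93
ee_pos: [0.374, -0.3449, 0.2222]
ee_rot: [0.563, 0.428, 0.563, -0.428]
contact_force: [0.2, -0.8, -0.2]
width: 0.0243
```

Request:
apply_moves:
  motion:
    - [0, 2.67, -1.66, 0, 0, 0, -1]
    - [0, 5.34, -3.33, 0, 0, 0, -1]
    - [0, 8.0, -5.0, 0, 0, 0, -1]
    - [0, 10.7, -6.66, 0, 0, 0, -1]
    - [0, 13.35, -8.32, 0, 0, 0, -1]

```text
clock: 1.35
ee_pos: [0.4804, -0.229, 0.2222]
ee_rot: [0.563, 0.428, 0.563, -0.428]
contact_force: [0.3, -1.2, -0.2]
width: 0.0005
```

Request:
apply_moves:
  motion:
    - [0, 2.67, -1.66, 0, 0, 0, -1]
    - [0, 5.34, -3.33, 0, 0, 0, -1]
    - [0, 8.0, -5.0, 0, 0, 0, -1]
    - [0, 10.7, -6.66, 0, 0, 0, -1]
    - [0, 13.35, -8.32, 0, 0, 0, -1]

```text
clock: 1.77
ee_pos: [0.5868, -0.1132, 0.222]
ee_rot: [0.563, 0.428, 0.563, -0.428]
contact_force: [0.4, -0.3, -0.2]
width: 0.0006
```

Request:
apply_moves:
  motion:
    - [0, 0, 0, 0, 0, 0, -1]
    - [0, 0, 0, 0, 0, 0, -1]
    - [0, 0, 0, 0, 0, 0, -1]

```text
clock: 2.02
ee_pos: [0.5856, -0.1149, 0.2221]
ee_rot: [0.563, 0.428, 0.563, -0.428]
contact_force: [-0.3, -0.1, 0.3]
width: 0.0004
```

```bash
cat >> h.py <<'E'
from scipy.spatial.transform import Rotation as R
def to(x,y,z,psi):
    s=bot.read_state(); M=R.from_quat(np.array(s["ee_rot"])[[1,2,3,0]]).as_matrix()
    d=M.T@(np.array([x,y,z])-s["ee_pos"]); ps=np.degrees(np.arctan2(M[1,2],M[0,2]))
    print("clk",round(s["clock"],2),"pos",s["ee_pos"].round(4),"psi",ps.round(2),"F",s["contact_force"].round(1),"w",round(s["width"],4),"q",s["q"].round(2))
    print("cm",(d*100).round(2),"rx",np.radians((ps-psi+180)%360-180).round(3),"tilt",M[:,0].round(4))
E
python3 -c "
from h import *
to(.586,-.115,.1,-74.5)"
```

```text
clk 2.02 pos [ 0.5856 -0.1149  0.2221] psi -74.47 F [-0.3 -0.1  0.3] w 0.0004 q [-0.25  0.08  1.24 -0.    1.82  1.05]
cm [12.21  0.05  0.03] rx 0.001 tilt [-1.3e-03 -2.0e-04 -1.0e+00]
```

Request:
apply_moves:
  motion:
    - [3, 0, 0, 0, 0, 0, -1]
    - [6, 0, 0, 0, 0, 0, -1]
    - [9, 0, 0, 0, 0, 0, -1]
    - [11, 0, 0, 0, 0, 0, -1]
    - [12.5, 0, 0, 0, 0, 0, -1]

```text
clock: 2.43
ee_pos: [0.584, -0.1158, 0.0948]
ee_rot: [0.561, 0.428, 0.564, -0.429]
contact_force: [-0.6, -0.1, 0.5]
width: 0.0005
```

Request:
apply_moves:
  motion:
    - [0.6, 0, 0, 0, 0, 0, -1]
    - [1.0, 0, 0, 0, 0, 0, -1]
    - [1.3, 0, 0, 0, 0, 0, -1]
    - [1.6, 0, 0, 0, 0, 0, -1]
    - [1.7, 0, 0, 0, 0, 0, -1]

```text
clock: 2.85
ee_pos: [0.5859, -0.116, 0.0822]
ee_rot: [0.563, 0.429, 0.562, -0.428]
contact_force: [-0.5, -1.2, 2.6]
width: 0.0003
```

Request:
apply_moves:
  motion:
    - [0.05, 0, 0, 0, 0, 0, -1]
    - [0.05, 0, 0, 0, 0, 0, -1]

```text
clock: 3.02
ee_pos: [0.5861, -0.1158, 0.0811]
ee_rot: [0.563, 0.428, 0.562, -0.428]
contact_force: [-0.9, -2.6, 3.4]
width: 0.0007
```

Request:
apply_moves:
  motion:
    - [0.15, 0, 0, 0, 0, 0, -1]
    - [0.3, 0, 0, 0, 0, 0, -1]
    - [0.3, 0, 0, 0, 0, 0, -1]

```text
clock: 3.27
ee_pos: [0.5864, -0.1156, 0.0792]
ee_rot: [0.564, 0.428, 0.562, -0.428]
contact_force: [-3.0, -3.8, 10.4]
width: 0.0006
```

Request:
apply_moves:
  motion:
    - [-1, 0, 0, 0, 0, 0, -1]
    - [-4, 0, 0, 0, 0, 0, -1]
    - [-8, 0, 0, 0, 0, 0, 1]
    - [-12, 0, 0, 0, 0, 0, 1]
    - [-14.5, 0, 0, 0, 0, 0, 1]

```text
clock: 3.68
ee_pos: [0.5865, -0.1142, 0.2263]
ee_rot: [0.564, 0.429, 0.562, -0.427]
contact_force: [0.7, 0.9, 0.5]
width: 0.017
```

```bash
python3 -c "
from h import *
to(.575,.289,.2,-104.3)
s=bot.camera('side');cv2.imwrite('pics/s1.png',np.hstack([cv2.resize(im[130:260,230:450],None,fx=1.8,fy=3.6*.5) for im in (cv2.imread('pics/side0.png'),s)]))"
```

```text
clk 3.68 pos [ 0.5865 -0.1142  0.2263] psi -74.45 F [0.7 0.9 0.5] w 0.017 q [-0.25  0.08  1.23  0.    1.82  1.05]
cm [  2.63   9.69 -39.15] rx 0.521 tilt [ 3.8e-03  1.0e-04 -1.0e+00]
```

View pics/s1.png

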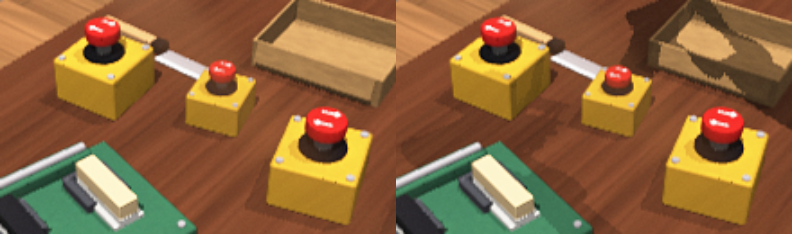

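The side crop shows that the small stop's cap (619,76) now sits lower on its box than before (222,72), with the stem hidden, so it is latched. Next is the dark stone.

Request:
apply_moves:
  motion:
    - [0, 0.8, -3.2, 0, 0, 0, 1]
    - [0, 1.6, -6.4, 0, 0, 0, 1]
    - [0, 2.4, -9.6, 0, 0, 0, 1]
    - [0, 3.2, -12.8, 0, 0, 0, 1]
    - [0, 4.0, -16, 0, 0, 0, 1]
  force: 50

```text
clock: 4.15
ee_pos: [0.5813, 0.0522, 0.2212]
ee_rot: [0.562, 0.428, 0.564, -0.428]
contact_force: [-0.5, 0.1, -0.1]
width: 0.0543
```

Request:
apply_moves:
  motion:
    - [0, 0.8, -3.2, 0, 0, 0, 1]
    - [0, 1.6, -6.4, 0, 0, 0, 1]
    - [0, 2.4, -9.6, 0, 0, 0, 1]
    - [0, 3.2, -12.8, 0, 0, 0, 1]
    - [0, 4.0, -16, 0, 0, 0, 1]

```text
clock: 4.57
ee_pos: [0.5769, 0.2172, 0.2212]
ee_rot: [0.563, 0.428, 0.564, -0.428]
contact_force: [0.7, -0.3, 0.2]
width: 0.0865
```

Request:
apply_moves:
  motion:
    - [0, 0.4, -1.5, 0.1, 0, 0, 1]
    - [0.5, 0.8, -3, 0.2, 0, 0, 1]
    - [1, 1.2, -4.5, 0.3, 0, 0, 1]
    - [1.5, 1.5, -6, 0.42, 0, 0, 1]
    - [2, 1.7, -7.1, 0.52, 0, 0, 1]

```text
clock: 4.98
ee_pos: [0.5742, 0.2899, 0.2007]
ee_rot: [-0.432, -0.559, -0.433, 0.56]
contact_force: [-0.5, -0.4, 0.2]
width: 0.0878
```

Request:
apply_moves:
  motion:
    - [0, 0, 0, 0, 0, 0, 1]
    - [0, 0, 0, 0, 0, 0, 1]
    - [0, 0, 0, 0, 0, 0, 1]

```text
clock: 5.23
ee_pos: [0.5748, 0.2877, 0.202]
ee_rot: [-0.435, -0.557, -0.435, 0.558]
contact_force: [0.5, -0.3, -0.4]
width: 0.0879
```

```bash
python3 -c "
from h import *
to(.575,.289,.065,-104.3)"
```

```text
clk 5.23 pos [0.5748 0.2877 0.202 ] psi -104.11 F [ 0.5 -0.3 -0.4] w 0.0879 q [0.41 0.21 1.14 0.   1.79 2.23]
cm [ 1.37e+01 -1.00e-02 -1.30e-01] rx 0.003 tilt [-5.e-04 -2.e-04 -1.e+00]
```

Request:
apply_moves:
  motion:
    - [3.5, 0, -0.1, 0, 0, 0, 1]
    - [7, 0, -0.1, 0, 0, 0, 1]
    - [10, 0, -0.1, 0, 0, 0, 1]
    - [12.3, 0, -0.1, 0, 0, 0, 1]
    - [13.6, 0, -0.1, 0, 0, 0, 0]

```text
clock: 5.65
ee_pos: [0.574, 0.2875, 0.0626]
ee_rot: [-0.434, -0.557, -0.435, 0.56]
contact_force: [0.4, 0.3, 0.3]
width: 0.0843
```

Request:
apply_moves:
  motion:
    - [0, 0, 0, 0, 0, 0, -0.2]
    - [0, 0, 0, 0, 0, 0, -0.2]
    - [0, 0, 0, 0, 0, 0, -0.2]
    - [0, 0, 0, 0, 0, 0, -0.2]
    - [0, 0, 0, 0, 0, 0, -0.2]

```text
clock: 6.07
ee_pos: [0.5762, 0.2894, 0.0685]
ee_rot: [0.434, 0.559, 0.434, -0.557]
contact_force: [-0.0, 0.3, -0.2]
width: 0.0515
```

```bash
python3 -c "
from h import *
to(.575,.289,.065,-104.3)
a=bot.camera('top');b=bot.camera('side');cv2.imwrite('pics/g1.png',np.hstack([cv2.resize(a[150:270,190:310],None,fx=3.3,fy=3.3),cv2.resize(b[190:310,190:310],None,fx=3.3,fy=3.3)]))"
```

```text
clk 6.07 pos [0.5762 0.2894 0.0685] psi -104.27 F [-0.   0.3 -0.2] w 0.0515 q [ 0.41  0.23  1.35 -0.    1.56  2.23]
cm [ 0.35 -0.11  0.07] rx 0.001 tilt [ 0.0033  0.0014 -1.    ]
```

View pics/g1.png

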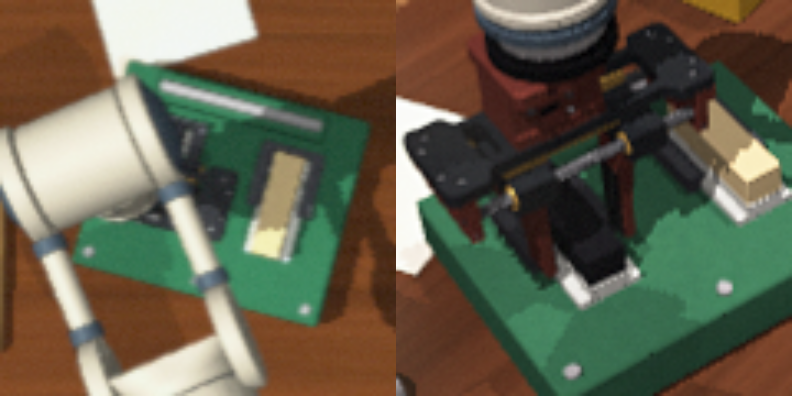

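Both fingers straddle the dark stone (side crop 590,250), clear of the pale one. Closing now.

Request:
apply_moves:
  motion:
    - [0.1, 0, 0, 0, 0, 0, -1]
    - [0.1, 0, 0, 0, 0, 0, -1]
    - [0.1, 0, 0, 0, 0, 0, -1]
    - [0.1, 0, 0, 0, 0, 0, -1]
    - [0.1, 0, 0, 0, 0, 0, -1]
  force: 50

```text
clock: 6.58
ee_pos: [0.5751, 0.2891, 0.0652]
ee_rot: [0.434, 0.558, 0.434, -0.558]
contact_force: [0.6, 0.3, 1.1]
width: 0.0278
```

Request:
apply_moves:
  motion:
    - [0, 0, 0, 0, 0, 0, -1]
    - [0, 0, 0, 0, 0, 0, -1]
    - [0, 0, 0, 0, 0, 0, -1]

```text
clock: 6.83
ee_pos: [0.5751, 0.2891, 0.0652]
ee_rot: [0.434, 0.558, 0.434, -0.558]
contact_force: [0.5, 1.0, 1.6]
width: 0.0278
```

```bash
python3 -c "
from h import *
to(.575-.07*.969,.289+.07*.247,.065,-104.3)"
```

```text
clk 6.83 pos [0.5751 0.2891 0.0652] psi -104.28 F [0.5 1.  1.6] w 0.0278 q [0.41 0.23 1.35 0.   1.56 2.23]
cm [ 0.02 -7.01  0.01] rx 0.0 tilt [-0.e+00  2.e-04 -1.e+00]
```

Request:
apply_moves:
  motion:
    - [0, -0.3, 0, 0, 0, 0, -1]
    - [0, -0.6, 0, 0, 0, 0, -1]
    - [0, -0.9, 0, 0, 0, 0, -1]
    - [0, -1.2, 0, 0, 0, 0, -1]
    - [0, -1.5, 0, 0, 0, 0, -1]

```text
clock: 7.25
ee_pos: [0.563, 0.2919, 0.0658]
ee_rot: [0.435, 0.56, 0.432, -0.557]
contact_force: [8.0, -1.4, -2.2]
width: 0.0278
```

Request:
apply_moves:
  motion:
    - [0, -1.0, 0, 0, 0, 0, -1]
    - [0, -2.0, 0, 0, 0, 0, -1]
    - [0, -3.0, 0, 0, 0, 0, -1]
    - [0, -4.0, 0, 0, 0, 0, -1]
    - [0, -5, 0, 0, 0, 0, -1]

```text
clock: 7.67
ee_pos: [0.5111, 0.3053, 0.0652]
ee_rot: [-0.434, -0.558, -0.434, 0.558]
contact_force: [2.1, -0.2, 0.5]
width: 0.0278
```

Request:
apply_moves:
  motion:
    - [0, -0.4, 0, 0, 0, 0, -1]
    - [0, -0.4, 0, 0, 0, 0, -1]
    - [0, -0.4, 0, 0, 0, 0, -1]
    - [0, -0.4, 0, 0, 0, 0, -1]

```text
clock: 8.0
ee_pos: [0.5078, 0.3064, 0.0652]
ee_rot: [-0.434, -0.558, -0.434, 0.558]
contact_force: [-2.3, 1.0, 1.7]
width: 0.0276
```

```bash
python3 -c "
from h import *
to(.525,-.357,.2,-84)
a=bot.camera('side');cv2.imwrite('pics/p1.png',cv2.resize(a[150:330,170:370],None,fx=3,fy=3))"
```

```text
clk 8.0 pos [0.5078 0.3064 0.0652] psi -104.25 F [-2.3  1.   1.7] w 0.0276 q [0.49 0.1  1.5  0.   1.54 2.3 ]
cm [-13.51  17.98  63.87] rx -0.353 tilt [-9.e-04  4.e-04 -1.e+00]
```

View pics/p1.png

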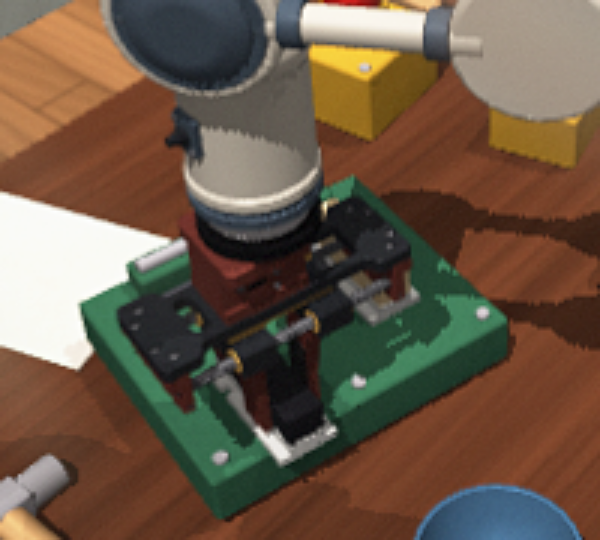

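Stone is clear of the lips and held (pulled 69 mm). Lift and carry.

Request:
apply_moves:
  motion:
    - [-1, 0, 0, 0, 0, 0, -1]
    - [-3, 0, 0, 0, 0, 0, -1]
    - [-6, 0, 0, 0, 0, 0, -1]
    - [-9.5, 0, 0, 0, 0, 0, -1]
    - [-13, 0, 0, 0, 0, 0, -1]

```text
clock: 8.47
ee_pos: [0.5082, 0.3053, 0.1957]
ee_rot: [-0.434, -0.558, -0.434, 0.559]
contact_force: [1.4, 0.5, -1.9]
width: 0.0277
```

Request:
apply_moves:
  motion:
    - [-2.5, 0, 0, 0, 0, 0, -1]
    - [-4.0, 0, 0, 0, 0, 0, -1]
    - [-5, 0.2, 1, 0, 0, 0, -1]
    - [-5, 0.7, 3, 0, 0, 0, -1]
    - [-5, 1.5, 6, 0, 0, 0, -1]

```text
clock: 8.88
ee_pos: [0.508, 0.2443, 0.245]
ee_rot: [-0.435, -0.558, -0.435, 0.558]
contact_force: [0.2, -0.8, -2.2]
width: 0.0278
```

Request:
apply_moves:
  motion:
    - [0, 0.85, 3.3, 0, 0, 0, -1]
    - [0, 1.7, 6.6, 0, 0, 0, -1]
    - [0, 2.5, 9.9, 0, 0, 0, -1]
    - [0, 3.3, 13.2, 0, 0, 0, -1]
    - [0, 4.2, 16.5, 0, 0, 0, -1]

```text
clock: 9.3
ee_pos: [0.5072, 0.0714, 0.2442]
ee_rot: [-0.434, -0.558, -0.434, 0.559]
contact_force: [1.0, 0.5, -1.8]
width: 0.0276
```

Request:
apply_moves:
  motion:
    - [0, 0.85, 3.3, 0, 0, 0, -1]
    - [0, 1.7, 6.6, 0, 0, 0, -1]
    - [0, 2.5, 9.9, 0, 0, 0, -1]
    - [0, 3.3, 13.2, 0, 0, 0, -1]
    - [0, 4.2, 16.5, 0, 0, 0, -1]

```text
clock: 9.72
ee_pos: [0.5069, -0.0988, 0.2443]
ee_rot: [-0.433, -0.558, -0.434, 0.559]
contact_force: [0.6, 0.4, -2.1]
width: 0.0278
```

Request:
apply_moves:
  motion:
    - [0, 0.85, 3.3, -0.07, 0, 0, -1]
    - [0, 1.7, 6.6, -0.14, 0, 0, -1]
    - [0, 2.5, 9.9, -0.21, 0, 0, -1]
    - [0, 3.3, 13.2, -0.28, 0, 0, -1]
    - [0, 4.2, 16.5, -0.35, 0, 0, -1]

```text
clock: 10.13
ee_pos: [0.5066, -0.269, 0.2442]
ee_rot: [0.524, 0.473, 0.526, -0.474]
contact_force: [1.1, 0.8, -3.3]
width: 0.0281
```

Request:
apply_moves:
  motion:
    - [0, 0, 0, 0, 0, 0, -1]
    - [0, 0, 0, 0, 0, 0, -1]

```text
clock: 10.3
ee_pos: [0.5067, -0.2687, 0.2434]
ee_rot: [0.522, 0.475, 0.525, -0.476]
contact_force: [0.7, 0.8, -2.0]
width: 0.0281
```

```bash
python3 -c "
from h import *
to(.507,-.359,.1,-84)"
```

```text
clk 10.3 pos [ 0.5067 -0.2687  0.2434] psi -84.48 F [ 0.7  0.8 -2. ] w 0.0281 q [-0.55  0.03  1.26 -0.    1.86  0.93]
cm [14.33 -0.79  9.01] rx -0.008 tilt [-0.0032  0.0013 -1.    ]
```

Request:
apply_moves:
  motion:
    - [0, -0.3, 3, 0, 0, 0, -1]
    - [0, -0.6, 6, 0, 0, 0, -1]
    - [0, -0.8, 8, 0, 0, 0, -1]
    - [0, -0.8, 9, 0, 0, 0, -1]
    - [2, -0.8, 9, 0, 0, 0, -1]

```text
clock: 10.72
ee_pos: [0.5098, -0.3587, 0.2287]
ee_rot: [0.526, 0.475, 0.522, -0.475]
contact_force: [0.1, -0.6, -2.0]
width: 0.0277
```

Request:
apply_moves:
  motion:
    - [3, 0, 0, 0, 0, 0, -1]
    - [6, 0, 0, 0, 0, 0, -1]
    - [9, 0, 0, 0, 0, 0, -1]
    - [11.2, 0, 0, 0, 0, 0, -1]
    - [12.3, 0, 0, 0, 0, 0, -1]

```text
clock: 11.13
ee_pos: [0.5079, -0.3544, 0.0977]
ee_rot: [0.522, 0.474, 0.527, -0.474]
contact_force: [-0.2, -0.6, -3.9]
width: 0.0279
```

Request:
apply_moves:
  motion:
    - [0, 0, 0, 0, 0, 0, -1]
    - [0, 0, 0, 0, 0, 0, -1]
    - [0, 0, 0, 0, 0, 0, -1]

```text
clock: 11.38
ee_pos: [0.5101, -0.3571, 0.1046]
ee_rot: [0.526, 0.474, 0.523, -0.474]
contact_force: [-0.3, -0.3, -2.2]
width: 0.0275
```

```bash
python3 -c "
from h import *
to(.507,-.359,.020,-84)
a=bot.camera('side');b=bot.camera('top');cv2.imwrite('pics/c1.png',np.hstack([cv2.resize(a[100:230,350:480],None,fx=3,fy=3),cv2.resize(b[160:290,370:500],None,fx=3,fy=3)]))"
```

```text
clk 11.38 pos [ 0.5101 -0.3571  0.1046] psi -84.2 F [-0.3 -0.3 -2.2] w 0.0275 q [-0.67  0.16  1.37  0.    1.61  0.8 ]
cm [ 8.46 -0.35  0.13] rx -0.004 tilt [ 0.0027 -0.002  -1.    ]
```

View pics/c1.png

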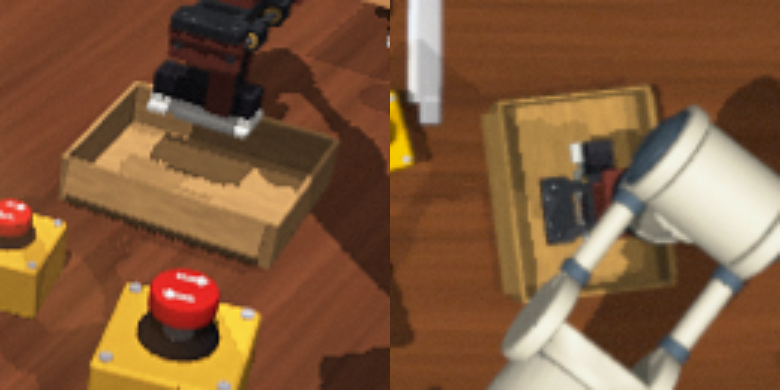

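The stone hangs level and well inside the box walls. Lowering.

Request:
apply_moves:
  motion:
    - [1.5, 0, 0, 0, 0, 0, -1]
    - [3, 0, 0, 0, 0, 0, -1]
    - [4.5, 0, 0, 0, 0, 0, -1]
    - [6, 0, 0, 0, 0, 0, -1]
    - [6.8, 0, 0, 0, 0, 0, -1]

```text
clock: 11.9
ee_pos: [0.5091, -0.3569, 0.0336]
ee_rot: [0.524, 0.474, 0.525, -0.474]
contact_force: [-0.8, 0.6, -2.4]
width: 0.0277
```

Request:
apply_moves:
  motion:
    - [0.3, 0, 0, 0, 0, 0, -1]
    - [0.5, 0, 0, 0, 0, 0, -1]
    - [0.7, 0, 0, 0, 0, 0, -1]
    - [0.7, 0, 0, 0, 0, 0, -1]
    - [0.7, 0, 0, 0, 0, 0, -1]

```text
clock: 12.32
ee_pos: [0.5095, -0.3572, 0.0281]
ee_rot: [0.525, 0.474, 0.524, -0.474]
contact_force: [-0.0, -0.2, -2.2]
width: 0.0277
```

Request:
apply_moves:
  motion:
    - [0, 0, 0, 0, 0, 0, -1]
    - [0, 0, 0, 0, 0, 0, -1]
    - [0, 0, 0, 0, 0, 0, -1]
    - [0, 0, 0, 0, 0, 0, -1]

```text
clock: 12.65
ee_pos: [0.5092, -0.357, 0.0274]
ee_rot: [0.525, 0.474, 0.524, -0.474]
contact_force: [1.0, -0.6, -2.4]
width: 0.0275
```

Request:
apply_moves:
  motion:
    - [0.2, 0, 0, 0, 0, 0, -1]
    - [0.4, 0, 0, 0, 0, 0, -1]
    - [0.6, 0, 0, 0, 0, 0, -1]
    - [0.6, 0, 0, 0, 0, 0, -1]
    - [0.6, 0, 0, 0, 0, 0, -1]

```text
clock: 13.07
ee_pos: [0.5089, -0.3568, 0.0207]
ee_rot: [0.524, 0.474, 0.525, -0.474]
contact_force: [0.7, 0.0, -2.4]
width: 0.028
```

Request:
apply_moves:
  motion:
    - [0.05, 0, 0, 0, 0, 0, -1]
    - [0.1, 0, 0, 0, 0, 0, -1]
    - [0.15, 0, 0, 0, 0, 0, -1]
    - [0.2, 0, 0, 0, 0, 0, -1]
    - [0.2, 0, 0, 0, 0, 0, -1]

```text
clock: 13.48
ee_pos: [0.5092, -0.357, 0.0192]
ee_rot: [0.525, 0.474, 0.525, -0.474]
contact_force: [0.9, -0.5, -2.6]
width: 0.0277
```

Request:
apply_moves:
  motion:
    - [0.05, 0, 0, 0, 0, 0, -1]
    - [0.1, 0, 0, 0, 0, 0, -1]
    - [0.15, 0, 0, 0, 0, 0, -1]
    - [0.15, 0, 0, 0, 0, 0, -1]
    - [0.15, 0, 0, 0, 0, 0, -1]

```text
clock: 13.9
ee_pos: [0.5092, -0.357, 0.0192]
ee_rot: [0.525, 0.474, 0.524, -0.474]
contact_force: [-3.2, 2.0, 6.4]
width: 0.0281
```

Resting on the floor (+6 N). Unload slightly, then open.

Request:
apply_moves:
  motion:
    - [-0.1, 0, 0, 0, 0, 0, -1]
    - [-0.1, 0, 0, 0, 0, 0, 0.4]
    - [-0.1, 0, 0, 0, 0, 0, 0.4]
    - [-0.1, 0, 0, 0, 0, 0, 0.4]
    - [-0.1, 0, 0, 0, 0, 0, 0.4]

```text
clock: 14.32
ee_pos: [0.5092, -0.357, 0.0186]
ee_rot: [0.525, 0.474, 0.524, -0.474]
contact_force: [-0.3, 1.2, -0.6]
width: 0.051
```

Request:
apply_moves:
  motion:
    - [0, 0, 0, 0, 0, 0, 0.4]
    - [-1, 0, 0, 0, 0, 0, 0.4]
    - [-3, 0, 0, 0, 0, 0, 0.4]
    - [-6, 0, 0, 0, 0, 0, 0.4]
    - [-9, 0, 0, 0, 0, 0, 0.4]

```text
clock: 14.73
ee_pos: [0.5086, -0.3565, 0.1093]
ee_rot: [0.524, 0.474, 0.525, -0.474]
contact_force: [0.8, -0.8, 0.4]
width: 0.0616
```

Request:
apply_moves:
  motion:
    - [-3, 0, 0, 0, 0, 0, 0.4]
    - [-6, 0, 0, 0, 0, 0, 0.4]
    - [-9, 0, 0, 0, 0, 0, 0.4]
    - [-10, 0, -1, 0, 0, 0, 0.4]
    - [-10, 0, -4, 0, 0, 0, 0.4]

```text
clock: 15.15
ee_pos: [0.5057, -0.3195, 0.2125]
ee_rot: [0.526, 0.475, 0.521, -0.475]
contact_force: [0.8, 0.3, -0.7]
width: 0.0621
```

```bash
python3 -c "
from h import *
to(.586,-.115,.2,-84.2)
a=bot.camera('side');b=bot.camera('top');cv2.imwrite('pics/c2.png',np.hstack([cv2.resize(a[100:230,350:480],None,fx=3,fy=3),cv2.resize(b[160:290,370:500],None,fx=3,fy=3)]))"
```

```text
clk 15.15 pos [ 0.5057 -0.3195  0.2125] psi -84.42 F [ 0.8  0.3 -0.7] w 0.0621 q [-0.62  0.08  1.26 -0.    1.79  0.85]
cm [  1.19   9.98 -19.58] rx -0.004 tilt [ 0.005  -0.0047 -1.    ]
```

View pics/c2.png

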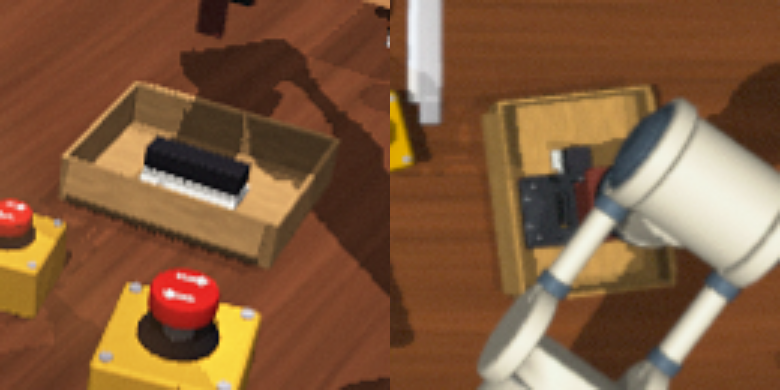

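The stone lies upright and released on the box floor (side crop 195,175). Now to the small stop.

Request:
apply_moves:
  motion:
    - [0, 1, -2, 0, 0, 0, 0.4]
    - [0, 2, -4, 0, 0, 0, 0.4]
    - [0, 3, -6, 0, 0, 0, 0.4]
    - [0, 4, -8, 0, 0, 0, 0.4]
    - [0, 5.5, -11, 0, 0, 0, 0.4]

```text
clock: 15.67
ee_pos: [0.5482, -0.2022, 0.2074]
ee_rot: [0.524, 0.474, 0.525, -0.475]
contact_force: [0.6, 0.5, -0.0]
width: 0.0612
```

Request:
apply_moves:
  motion:
    - [0, 1.5, -3, 0, 0, 0, 0.4]
    - [0, 3, -6, 0, 0, 0, 0.4]
    - [0, 4.5, -8.5, 0, 0, 0, 0.4]
    - [0, 4.5, -8.5, 0, 0, 0, 0.4]
    - [0, 4.5, -8.5, 0, 0, 0, 0.4]

```text
clock: 16.08
ee_pos: [0.585, -0.1116, 0.2074]
ee_rot: [0.525, 0.473, 0.526, -0.474]
contact_force: [1.1, -0.6, 0.8]
width: 0.0616
```

Request:
apply_moves:
  motion:
    - [0, 0, 0, 0, 0, 0, 0.4]
    - [0, 0, 0, 0, 0, 0, 0.4]

```text
clock: 16.25
ee_pos: [0.5845, -0.114, 0.2082]
ee_rot: [0.524, 0.474, 0.524, -0.475]
contact_force: [-0.8, -0.8, -1.0]
width: 0.0616
```

```bash
python3 -c "
from h import *
to(.586,-.115,.063,-84.2)"
```

```text
clk 16.25 pos [ 0.5845 -0.114   0.2082] psi -84.29 F [-0.8 -0.8 -1. ] w 0.0616 q [-0.25  0.08  1.27 -0.    1.79  1.22]
cm [14.52  0.15  0.11] rx -0.002 tilt [-8.e-04 -2.e-04 -1.e+00]
```

Request:
apply_moves:
  motion:
    - [3, 0.1, 0.1, 0, 0, 0, 0.4]
    - [6, 0.1, 0.1, 0, 0, 0, 0.4]
    - [9, 0.1, 0.1, 0, 0, 0, 0.4]
    - [11, 0.1, 0.1, 0, 0, 0, 0.4]
    - [12.5, 0.1, 0.1, 0, 0, 0, 0.4]

```text
clock: 16.67
ee_pos: [0.5843, -0.1152, 0.0804]
ee_rot: [0.523, 0.474, 0.525, -0.475]
contact_force: [-0.3, -0.8, -0.7]
width: 0.0612
```

Request:
apply_moves:
  motion:
    - [0.6, 0, 0, 0, 0, 0, 0.4]
    - [1.1, 0, 0, 0, 0, 0, 0.4]
    - [1.6, 0, 0, 0, 0, 0, 0.4]
    - [1.6, 0, 0, 0, 0, 0, 0.4]
    - [1.6, 0, 0, 0, 0, 0, 0.4]

```text
clock: 17.08
ee_pos: [0.5865, -0.1143, 0.0686]
ee_rot: [0.525, 0.474, 0.524, -0.474]
contact_force: [-0.1, -0.8, 1.1]
width: 0.0618
```

Request:
apply_moves:
  motion:
    - [0, 0, 0, 0, 0, 0, -1]
    - [0, 0, 0, 0, 0, 0, -1]
    - [0, 0, 0, 0, 0, 0, -1]
    - [0, 0, 0, 0, 0, 0, -1]
    - [0, 0, 0, 0, 0, 0, -1]
  force: 20

```text
clock: 17.5
ee_pos: [0.5867, -0.1159, 0.0685]
ee_rot: [0.526, 0.474, 0.523, -0.475]
contact_force: [1.0, -5.9, 0.5]
width: 0.0394
```

```bash
python3 -c "
from h import *
to(.586,-.115,.067,-84.2)"
```

```text
clk 17.5 pos [ 0.5867 -0.1159  0.0685] psi -84.28 F [ 1.  -5.9  0.5] w 0.0394 q [-0.25  0.11  1.49 -0.    1.54  1.22]
cm [ 0.15 -0.06 -0.1 ] rx -0.001 tilt [ 0.002  -0.0037 -1.    ]
```

Request:
apply_moves:
  motion:
    - [0, 0, 0.1, 0.08, 0, 0, -1]
    - [0, 0, 0.1, 0.17, 0, 0, -1]
    - [0, 0, 0.1, 0.26, 0, 0, -1]
    - [0, 0, 0.1, 0.36, 0, 0, -1]
    - [0, 0, 0.1, 0.46, 0, 0, -1]

```text
clock: 17.92
ee_pos: [0.5869, -0.1159, 0.069]
ee_rot: [0.402, 0.583, 0.4, -0.582]
contact_force: [0.7, -2.0, 3.0]
width: 0.04
```

Request:
apply_moves:
  motion:
    - [0, 0, 0, 0.1, 0, 0, -1]
    - [0, 0, 0, 0.2, 0, 0, -1]
    - [0, 0, 0, 0.3, 0, 0, -1]
    - [0, 0, 0, 0.4, 0, 0, -1]
    - [0, 0, 0, 0.4, 0, 0, -1]

```text
clock: 18.33
ee_pos: [0.5871, -0.1157, 0.0692]
ee_rot: [0.279, 0.651, 0.277, -0.649]
contact_force: [0.2, -3.1, 3.9]
width: 0.0394
```

```bash
python3 -c "
from h import *
to(.586,-.115,.067,-84.2); print(bot.read_state()['moment'])"
```

```text
clk 18.33 pos [ 0.5871 -0.1157  0.0692] psi -133.72 F [ 0.2 -3.1  3.9] w 0.0394 q [-0.25  0.11  1.49 -0.    1.55  2.08]
cm [ 0.21 -0.13  0.03] rx -0.864 tilt [ 0.0029 -0.0015 -1.    ]
[-0.22972565 -0.3050092   0.02703565]
```

Request:
apply_moves:
  motion:
    - [0, 0, 0, 0, 0, 0, 0.4]
    - [0, 0, 0, 0, 0, 0, 0.4]
    - [0, 0, 0, 0, 0, 0, 0.4]
    - [0, 0, 0, 0, 0, 0, 0.4]

```text
clock: 18.67
ee_pos: [0.5858, -0.1146, 0.067]
ee_rot: [-0.279, -0.649, -0.28, 0.65]
contact_force: [-0.2, 0.1, -0.5]
width: 0.0604
```

Request:
apply_moves:
  motion:
    - [-1, 0, 0, 0, 0, 0, 0.4]
    - [-4, 0, 0, 0, 0, 0, 0.4]
    - [-7.5, 0, 0, 0, 0, 0, 0.4]
    - [-11, 0, 0, 0, 0, 0, 0.4]
    - [-14.5, 0, 0, 0, 0, 0, 0.4]

```text
clock: 19.08
ee_pos: [0.5858, -0.1147, 0.2148]
ee_rot: [-0.279, -0.65, -0.279, 0.65]
contact_force: [0.2, -0.2, -0.6]
width: 0.0615
```

```bash
python3 -c "
from h import *
to(.586,-.115,.067,-84.2)
a=bot.camera('side');b=bot.camera('top')
f=lambda im:cv2.resize(im[150:210,320:390],None,fx=3.9,fy=3.9)
A=np.vstack([f(cv2.imread('pics/side0.png')),f(a)])[:,:273]
cv2.imwrite('pics/e.png',np.hstack([cv2.resize(a[100:300,180:470],(520,359)),cv2.resize(A,(273,359))])[:,:800])"
```

```text
clk 19.08 pos [ 0.5858 -0.1147  0.2148] psi -133.45 F [ 0.2 -0.2 -0.6] w 0.0615 q [-0.25  0.08  1.25  0.    1.81  2.08]
cm [14.78  0.04  0.  ] rx -0.86 tilt [-2.e-04  2.e-04 -1.e+00]
```

View pics/e.png

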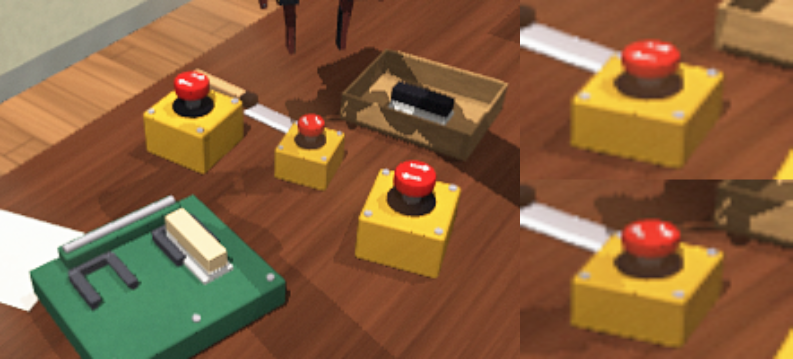

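The cap is back at its original height with its arrows turned. The stone is upright in the carton, and the pale stone, knife and other stops haven't moved.

Request:
apply_moves:
  motion:
    - [0, 0, 0, 0, 0, 0, 0.4]
    - [0, 0, 0, 0, 0, 0, 0.4]
    - [0, 0, 0, 0, 0, 0, 0.4]

```text
clock: 19.43
ee_pos: [0.5855, -0.1147, 0.2107]
ee_rot: [-0.278, -0.649, -0.28, 0.651]
contact_force: [0.1, 0.0, -0.4]
width: 0.0613
```

```bash
python3 -c "
from bench import bot
print(bot.sign_off())"
```

```text
the job is handed in; nothing more can be done
None
```

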